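# Stand the spirit level as a fence along the shelf panel's bracket edge

### The job

I am about to fit the back board to the shelf panel, so give me a fence: stand the spirit level up on its long narrow base, vial edge uppermost, with one broad side flush all along the long edge of the panel nearest the L-shaped corner bracket (not the edge nearest the flat plate), the level not sticking out past the panel's ends. The level is lying on its broad side; the notched wooden rest is there to lean it in, so that you can let go and take it another way. Bring it up gently: do not shove the panel or the bracket and plate on it out of place, and leave the jar, the hammer and the spare bracket alone.

Things in the scene. Friction and masses are not known exactly. Their poses are not given: they have to be found in the camera images.
- level: Steel box spirit level, 180 mm long (x), 50 mm broad (y), 22 mm thick (z), ~0.35 kg; origin at the bar's centre. The +y narrow face is the vial edge (vial window mid-length, also seen on the broad faces beside it), the -y face the base. Starts lying on a broad side, z up, origin 11 mm above the table; standing on its base, y is up and the origin 25 mm above the table.
- level_end_a (a point): On the level's centre line, 88 mm from its origin along +x (2 mm inside the end).
- level_end_b (a point): On the level's centre line, 88 mm from its origin along -x.
- rest: Wooden V-rest, fixed; origin under its centre, z up. Base plate 136 (x) by 104 (y) by 10 mm. Two cheeks 18 mm thick at x = +-55 mm with a right-angled notch: walls rise at 45 degrees to +y and -y, 54 mm up the slope, tops 83 mm high, 47 mm either side. Open between the cheeks (92 mm). The level lies stably along x in it, a broad side on one wall, a narrow face on the other.
- rest_notch (a point): The bottom line of the notch, midway between the cheeks, 45 mm above the table; axes as the rest (x along the notch).
- panel: White laminated shelf panel lying loose on the table, 280 mm long (x), 140 mm wide (y), 16 mm thick, about 0.6 kg, so a push of some newtons slides it. Origin at the centre of its underside, z up; its long edges are at y = +70 and y = -70 mm.
- bracket: L-shaped chrome corner bracket standing loose on the panel near one long edge, towards the panel's +x end: a foot 60 mm (x) by 30 mm (y) by 4 mm thick and an upright 60 mm tall at its +x end. Origin at the centre of the foot's underside.
- plate: Flat chrome joining plate lying loose on the panel near the other long edge, towards the panel's +x end: 70 mm (x) by 28 mm (y) by 4 mm. Origin at the centre of its underside.
- jar: Black plastic twist-cap jar, 76 mm across, 80 mm tall. Origin at the centre of its underside.
- hammer: Mallet with a green head 44 mm across and 85 mm long, and a black handle 24 mm thick reaching 160 mm along its -x. Lies on the table; origin under the middle of the head at table height.
- bracket2: Spare L-shaped chrome corner bracket, the same as the other but standing on the table away from the panel. Origin at the centre of its foot's underside.
Mind the look-alikes: they are no part of the job. Several things have the shape of the level; the one meant has the colours described above.

How it is judged:
At the end, for the whole second after the job is handed in: Level released, at rest on its base, vial edge up within 0.05 rad; beside the panel edge nearest the corner bracket, both end centres 78.5 to 83.8 mm from the panel's long centre line (81 is flush, so gap under 2.8 mm); its middle within 54 mm of the panel's middle along the edge (angle between level's own y axis and vertical below 0.05 rad and height (world z) of level between 0.022 and 0.028 m and x of level in the frame of panel between -0.054 and 0.054 m and ((y of bracket in the frame of panel above 0 m and y of level_end_a in the frame of panel between 0.0785 and 0.0838 m and y of level_end_b in the frame of panel between 0.0785 and 0.0838 m) or (y of bracket in the frame of panel below 0 m and y of level_end_a in the frame of panel between -0.0838 and -0.0785 m and y of level_end_b in the frame of panel between -0.0838 and -0.0785 m)) and linear speed of each of level, panel below 0.01 m/s); the robot touches nothing.
It fails at once if the panel is shoved more than 12 mm (distance of panel from where it was at the start of the episode above 0.012 m).
It fails at once if the corner bracket on the panel is moved more than 16 mm (distance of bracket from where it was at the start of the episode above 0.016 m).
It fails at once if the flat plate on the panel is moved more than 16 mm (distance of plate from where it was at the start of the episode above 0.016 m).
It fails at once if the jar, hammer or spare bracket is moved more than 15 mm (distance of any of jar, hammer, bracket2 from where it was at the start of the episode above 0.015 m).
It also fails if it takes over 64 s, if anything falls off the work surface, if the arm or the gripper's body presses on something with over 40 N, if the wrist force passes 120 N, or if a joint passes its speed limit or range.

### The arm

A 6-joint arm with a two-finger parallel gripper is mounted at the origin on the work surface. World frame = base frame: x ahead of the robot, y to its left, z up, the work surface at z = 0. Lengths are in m, angles in rad, forces in N, time in s.
With the tool pointing down it reaches from about 0.35 to 0.875 m from the base axis. Payload 4.2 kg.
Tool frame: the origin (TCP) lies on the centre line of the jaws, within the pads' length; the fingertips stand 25 mm ahead of it and the grasp point (between the pads) lies 6 mm ahead of it (env.tip_extent is the z of the fingertips in the tool frame, in m); z points along the fingers, y is the line along which they close (so a half turn about z gives the same grasp; the last joint's range is limited). The gripper opens to 85 mm and grips with 20 to 120 N. Pads are 22 mm wide; open, the fingers measure 114 mm over their backs; the gripper's body (76 mm by 85 mm) begins 54 mm behind the grasp point. The pads swing forward as they close: fully open they stand 13 mm farther back than shut.
Start: joints at [-0.922, 0.385, 0.008, 0, -1.194, -0.259], TCP at [0.238, -0.578, 0.256] pointing down, gripper open.
Joint ranges: [-3.14, 3.14], [-1.21, 2.06], [-1.07, 1.41], [-3.16, 2.05], [-2.99, -0.16], [-3.1, 3.1]. Speed limits (rad/s): [2.79, 2.79, 3.14, 3.14, 3.14, 3.14].

### API

Orientations are given as a rotation vector (axis times angle).
In Python, from plant import env gives the robot as it stands.
- The arm moves only by the tool carry_out, never from a script. Its argument "targets" is one flat list of numbers, 7 for each row, row after row: the shift along the world's x, y, z each as a share of 0.02 m, from -1 to 1, then the turn, a rotation vector about the world's x, y, z each as a share of 6 degrees, from -1 to 1, then the opening, from -1 (shut) to 1 (fully open). In form: [tx, ty, tz, rx, ry, rz, hand, tx, ty, tz, rx, ry, rz, hand, ...]. A call has exactly 10 rows; each row shifts and turns the commanded pose from where the row before left it; what a row does not reach is not made up. A row lasts 1/10 s, in which the tool goes at most 50 mm and 8.59 degrees, less where a joint would pass 70% of its speed; a pose out of reach is approached as far as the arm can. A call with a number of a shift or a turn outside -1 to 1 is refused whole. A call with a gripper value outside its range is refused whole. The fingers move at their own pace and stop on an object; "force" is the grip in N (left out, the last holds). Time passes only in rows, so rows that do not move let the fingers close, or fill a call up. It gives the time, the measured TCP pose, the force, the opening and the grip force at its end, in the units of the state.
- env.state(): the state, without advancing time (a new reading comes with each control period).
- env.get_image(name): name is "side" or "top" or "wrist"; returns a dict with "image" (400x640x3 uint8, blue, green, red), "intrinsics" (3x3 intrinsics, pixels), "xyz" and "attitude" of the camera in the world. Camera axes: x right, y down, z forward; pixel columns grow to the right and rows downward; lengths in m; the calibration is good to about 2 mm. A picture is of the moment at which its call begins. There is no depth.
- env.job_done(): hands the job in; it is judged then, once.
The state is a dict: "clock": time; "q": joint angles; "dq": joint speeds; "joint_efforts": joint torques, N m; "ee_pos": TCP position; "tcp_rot": TCP orientation; "wrist_force": force on the tool from outside, world axes, zero at the start; "wrist_torque": the same for the moment, N m; "grip_width": finger opening in m; "grasp_force": force on a finger pad.
Only numpy, scipy, OpenCV 4.12 (cv2) and the standard library are available. Lean on these libraries where they do the work, as an engineer would, in place of code of your own. Each camera call takes 0.05 s, during which the arm holds its last target. There are 200 camera calls.

## Working session

There is one attempt and no reset: what is moved stays moved. The work goes in short steps, Python scripts to look and compute and a tool call to move; the robot and the scene stay as the last step left them, time stands still between calls to the robot, and variables do not carry over. Pictures are saved under pics/ and viewed, at most 10 in all, crops included, and the job is handed in when it is done.

Besides the shell and the picture viewer there is one more tool, called after "Emit:" as name(argument=value, ...) on one line, values as JSON. carry_out: Moves the arm, as the interface text tells. Shift numbers are shares of 0.02 m and turn numbers shares of 6 degrees, none past 1 either way. Its arguments: {"type":"object","properties":{"targets":{"type":"array"},"force":{"type":"number"}},"required":["targets"]}

```bash
ls; mkdir -p pics; cat > h.py <<'E'
import numpy as np,cv2
from scipy.spatial.transform import Rotation as R
from plant import env
E
python3 - <<'E'
from h import *
import pickle
for n in ("top","side"):
    d=env.get_image(n); cv2.imwrite(f"pics/{n}0.png",d["image"]); pickle.dump({k:np.array(v) for k,v in d.items()},open(f"{n}0.pkl","wb"))
    print(n,d["intrinsics"],d["xyz"],d["attitude"])
print(env.state())
E
```

```text
pics
top [[379.3524639    0.         316.65190514]
 [  0.         379.3524639  195.52439328]
 [  0.           0.           1.        ]] [0.4116408  0.05417187 0.99210792] [-2.20590637  2.14311308 -0.11225375]
side [[459.05417054   0.         315.0206514 ]
 [  0.         459.05417054 196.22669978]
 [  0.           0.           1.        ]] [-0.21069568  0.79891177  0.75951789] [-0.91105997  2.33303516 -1.21370677]
{'clock': 0.1, 'q': array([-9.22433444e-01,  3.85466000e-01,  6.76080523e-03, -4.49755474e-04,
       -1.19397139e+00, -2.58571869e-01]), 'dq': array([-0.00135654,  0.0001309 ,  0.00386258,  0.00153349, -0.00049312,
        0.00298517]), 'joint_efforts': array([-1.59988963e-04, -3.93321490e+01,  1.88930315e+01,  4.19796064e+00,
       -2.59462860e-03,  6.57205277e-07]), 'ee_pos': array([ 0.23732519, -0.57768137,  0.25533631]), 'tcp_rot': array([ 6.08070844e-01, -3.08172540e+00, -2.94224981e-03]), 'wrist_force': array([-0.5603529 ,  0.20441667, -0.53723759]), 'wrist_torque': array([ 0.01209588, -0.00559686, -0.02908324]), 'grasp_force': 0.0, 'grip_width': 0.08522968696374679}
```

View pics/top0.png

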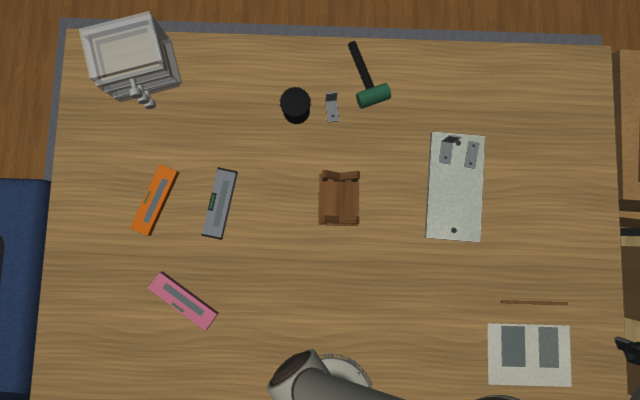

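View pics/side0.png

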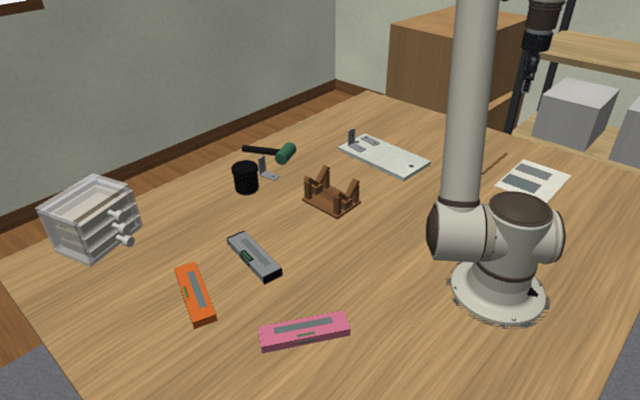

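The top view has the steel level at (220,203) with its green vial on the left (+y) side. The rest is at (339,198) and the panel at (455,187), with the bracket at (447,150) by the panel's left edge. I'll zoom in to pick corners.

```bash
python3 - <<'E'
from h import *
import pickle
d=pickle.load(open("top0.pkl","rb"))["image"]
s=pickle.load(open("side0.pkl","rb"))["image"]
def crop(im,x0,y0,w,h,k):return cv2.resize(im[y0:y0+h,x0:x0+w],None,fx=k,fy=k,interpolation=cv2.INTER_CUBIC)
a=np.hstack([crop(d,195,125,55,120,4),crop(d,310,125,60,120,4),crop(d,420,125,75,120,4)])
cv2.imwrite("pics/ztop.png",a)
b=np.hstack([np.vstack([crop(s,220,225,70,60,5),crop(s,295,160,70,60,5)]),np.vstack([crop(s,335,120,100,60,4),np.zeros((360,400,3),np.uint8)])[:600]])
cv2.imwrite("pics/zside.png",b);print(a.shape,b.shape)
E
```

```text
(480, 760, 3) (600, 750, 3)
```

View pics/ztop.png

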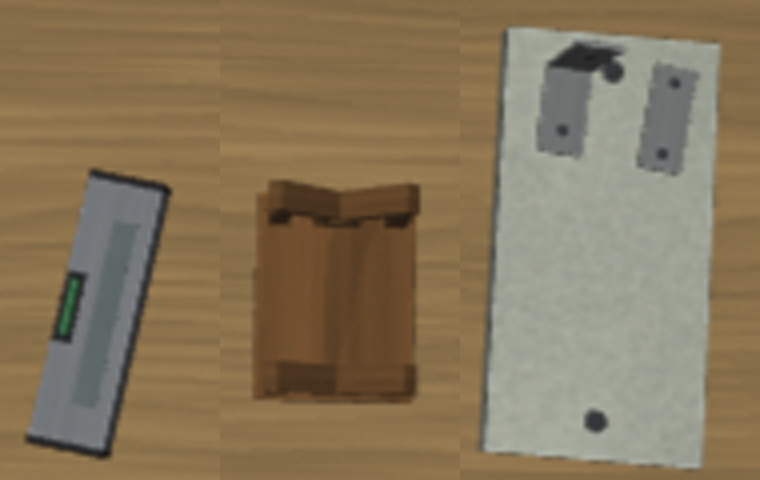

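View pics/zside.png

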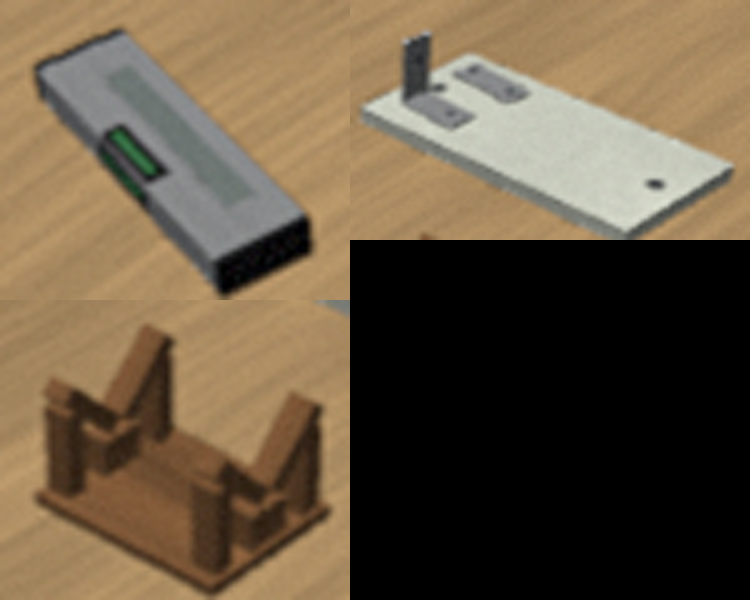

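The crops give clear top-face corners for the level and panel in both views, and the plate corners and cheek tops of the rest. I'll triangulate those and fit poses.

```bash
cat >> h.py <<'E'
from scipy.optimize import least_squares
def proj(d,P):
    A=R.from_rotvec(d["attitude"]).as_matrix(); c=(np.atleast_2d(P)-d["xyz"])@A
    K=d["intrinsics"]; return np.c_[K[0,0]*c[:,0]/c[:,2]+K[0,2],K[1,1]*c[:,1]/c[:,2]+K[1,2]]
def tri(views,px):
    f=lambda p:np.concatenate([(proj(d,p)-u).ravel() for d,u in zip(views,px)])
    s=least_squares(f,[.4,0,.02]); return s.x,np.abs(s.fun).max()
def unz(p,k,ox,oy): return (np.array(p,float)+.5)/k-.5+[ox,oy]
def fitpose(obs,M0,z0=None):
    # obs: list of (view, model points Nx3, px Nx2); x,y,z,yaw
    def f(v):
        out=[]
        for d,m,u in obs:
            c,s=np.cos(v[3]),np.sin(v[3]); P=np.array(m)@np.array([[c,s,0],[-s,c,0],[0,0,1]])+[v[0],v[1],v[2] if z0 is None else z0]
            out.append((proj(d,P)-u).ravel())
        return np.concatenate(out)
    s=least_squares(f,M0); return s.x,s.fun
E
cat > m1.py <<'E'
from h import *
import pickle
T=pickle.load(open("top0.pkl","rb"));S=pickle.load(open("side0.pkl","rb"))
np.set_printoptions(precision=4,suppress=True)
lt=unz([(92,172),(164,189),(104,455),(28,438)],4,195,125); ls=unz([(40,68),(125,30),(310,217),(215,262)],5,220,225)
pt=unz([(48,28),(258,44),(240,468),(23,452)],4,420,125); ps=unz([(12,108),(120,55),(383,172),(277,236)],4,335,120)
for n,a,b in(("lev",lt,ls),("pan",pt,ps)):
    P=np.array([tri((T,S),(u,v))[0] for u,v in zip(a,b)]); print(n,P, [np.linalg.norm(P[i]-P[i-1]) for i in range(4)])
lm=np.array([[.09,.025,0],[.09,-.025,0],[-.09,-.025,0],[-.09,.025,0]]);pm=np.array([[.14,.07,0],[.14,-.07,0],[-.14,-.07,0],[-.14,.07,0]])
for n,m,a,b,g in(("lev",lm,lt,ls,[.4,.3,.02,0]),("pan",pm,pt,ps,[.4,-.3,.02,0])):
    print(n,*fitpose([(T,m,a),(S,m,b)],g))
    print(n,'top',*fitpose([(T,m,a)],g,.022 if n=="lev" else .016)); print(n,'side',*fitpose([(S,m,b)],g,.022 if n=="lev" else .016))
# rest: plate top z=.01 corners; cheek peaks outer top
mt=[[.068,.052,.01],[-.068,.052,.01],[.064,.047,.083],[.064,-.047,.083]]; ut=unz([(40,193),(35,397),(49,182),(198,185)],4,310,125)
ms=[[.068,.052,.01],[-.068,.052,.01],[-.068,-.052,.01],[-.046,-.047,.083],[-.064,-.047,.083],[.046,-.047,.083],[.064,-.047,.083]]; us=unz([(37,193),(212,285),(330,210),(293,93),(322,106),(145,25),(172,40)],5,295,160)
us[[3,4]]=us[[4,3]];us[[5,6]]=us[[6,5]]
print("rest",*fitpose([(T,mt,ut),(S,ms,us)],[.4,0,0,0]))
E
python3 m1.py
```

```text
lev [[0.5713 0.3079 0.018 ]
 [0.5613 0.2605 0.0194]
 [0.39   0.2909 0.0188]
 [0.3998 0.34   0.0193]] [np.float64(0.17441963900528604), np.float64(0.04843996495734701), np.float64(0.1740423721059212), np.float64(0.05015942834333973)]
pan [[ 0.6861 -0.25    0.0109]
 [ 0.6799 -0.3899  0.0097]
 [ 0.4006 -0.3765  0.0038]
 [ 0.4067 -0.2344  0.0077]] [np.float64(0.27984946752122475), np.float64(0.14002436335054944), np.float64(0.27961998756112305), np.float64(0.14227150333049382)]
lev [ 0.481   0.2997  0.0184 -0.1846] [ 0.1648 -1.0059  0.9598 -1.199  -0.4275  0.6356 -0.5477  0.7103 -0.7842
 -0.6753 -0.3678 -0.6477  0.5275  0.7267  0.9635  1.0692]
lev top [ 0.4803  0.2989  1.5163 -0.1765] [-0.1667 -0.9313  0.7333 -1.2601 -0.1619  0.9479 -0.3917  1.1629]
lev side [ 0.4786  0.3016  0.02   -0.1934] [-0.7484 -1.1604 -0.1904 -1.0629  0.2989  0.7119  0.5385  0.988 ]
pan [ 0.5436 -0.3126  0.0079 -0.057 ] [-0.1428 -0.2245 -0.1198  0.2887 -0.2394  0.0634  0.0348 -0.5841 -0.0002
  0.5821  0.318   0.4217  0.4771 -0.8806  0.0528 -0.2718]
pan top [ 0.5422 -0.3099  0.02   -0.055 ] [-0.3284 -0.5358  0.1288 -0.0871  0.1902  0.5822  0.0056  0.0028]
pan side [ 0.5361 -0.3003  0.1859 -0.0667] [-0.5647  0.2802  0.3214  0.1347  0.69   -0.5895 -0.4257  0.0714]
rest [ 0.5026 -0.0075 -0.0089  0.0105] [-0.7601 -0.6673 -0.4224 -0.0442 -0.5943 -0.9663  0.5174 -0.9828 -0.8434
  1.0865  0.1675  1.6024  0.1952 -0.0615 -4.5562 -2.9086  6.3617  1.9838
  0.5077 -0.8777  1.255   0.0383]
```

Emit:
carry_out(targets=[0.66, 0.67, 0, 0, 0, -0.2, 1, 0.66, 0.67, 0, 0, 0, -0.2, 1, 0.66, 0.67, 0, 0, 0, -0.2, 1, 0.66, 0.67, 0, 0, 0, -0.2, 1, 0.66, 0.67, 0, 0, 0, -0.2, 1, 0.66, 0.67, 0, 0, 0, -0.2, 1, 0.66, 0.67, 0, 0, 0, -0.2, 1, 0.66, 0.67, 0, 0, 0, -0.2, 1, 0.66, 0.67, 0, 0, 0, -0.2, 1, 0.66, 0.67, 0, 0, 0, -0.2, 1])

```text
clock: 1.1
ee_pos: [0.3698, -0.4432, 0.2558]
tcp_rot: [0.281, -3.128, -0.001]
wrist_force: [-0.3, 0.1, 0.1]
grip_width: 0.0852
grasp_force: 0.0
```

Emit:
carry_out(targets=[0.66, 0.67, 0, 0, 0, -0.2, 1, 0.66, 0.67, 0, 0, 0, -0.2, 1, 0.66, 0.67, 0, 0, 0, -0.2, 1, 0.66, 0.67, 0, 0, 0, -0.2, 1, 0.66, 0.67, 0, 0, 0, -0.2, 1, 0.66, 0.67, 0, 0, 0, -0.2, 1, 0.66, 0.67, 0, 0, 0, -0.2, 1, 0.66, 0.67, 0, 0, 0, -0.2, 1, 0.66, 0.67, 0, 0, 0, -0.2, 1, 0, 0, 0, 0, 0, 0, 1])

```text
clock: 2.1
ee_pos: [0.4894, -0.3221, 0.2557]
tcp_rot: [-0.009, -3.141, -0.001]
wrist_force: [0.7, -0.7, -0.5]
grip_width: 0.0854
grasp_force: 0.0
```

```bash
cat > snap.py <<'E'
from h import *
import pickle,sys
d=env.get_image("wrist"); n=sys.argv[1]; s=env.state()
cv2.imwrite(f"pics/{n}.png",d["image"]); pickle.dump({k:np.array(v) for k,v in d.items()},open(f"{n}.pkl","wb"))
print(d["xyz"],d["attitude"],s["clock"],s["ee_pos"],s["tcp_rot"],s["wrist_force"])
E
python3 snap.py w1
```

```text
[ 0.40697707 -0.32110181  0.37373717] [2.05194545 2.0376756  0.33546189] 2.15 [ 0.48861792 -0.32273318  0.25570574] [-1.00062667e-02 -3.14050586e+00 -9.49661139e-04] [-0.52831055  0.24840173  0.19719614]
```

Emit:
carry_out(targets=[0, 0.95, 0, 0, 0, 0, 1, 0, 0.95, 0, 0, 0, 0, 1, 0, 0.95, 0, 0, 0, 0, 1, 0, 0.95, 0, 0, 0, 0, 1, 0, 0.95, 0, 0, 0, 0, 1, 0, 0.95, 0, 0, 0, 0, 1, 0, 0.95, 0, 0, 0, 0, 1, 0, 0.95, 0, 0, 0, 0, 1, 0, 0.95, 0, 0, 0, 0, 1, 0, 0.95, 0, 0, 0, 0, 1])

```text
clock: 3.15
ee_pos: [0.4877, -0.1334, 0.2562]
tcp_rot: [-0.014, -3.141, -0.0]
wrist_force: [-0.0, 0.3, -0.2]
grip_width: 0.0857
grasp_force: 0.0
```

Emit:
carry_out(targets=[0, 0.95, 0, 0, 0, 0, 1, 0, 0.95, 0, 0, 0, 0, 1, 0, 0.95, 0, 0, 0, 0, 1, 0, 0.95, 0, 0, 0, 0, 1, 0, 0.95, 0, 0, 0, 0, 1, 0, 0.95, 0, 0, 0, 0, 1, 0, 0, 0, 0, 0, 0, 1, 0, 0, 0, 0, 0, 0, 1, 0, 0, 0, 0, 0, 0, 1, 0, 0, 0, 0, 0, 0, 1])

```text
clock: 4.15
ee_pos: [0.4882, -0.0203, 0.2562]
tcp_rot: [-0.015, -3.141, 0.0]
wrist_force: [0.2, 0.1, -0.3]
grip_width: 0.0853
grasp_force: 0.0
```

```bash
python3 snap.py w2
```

```text
[ 0.40576323 -0.01888562  0.37428589] [2.05440645 2.03363789 0.33454191] 4.2 [ 0.48822709 -0.02019994  0.25625111] [-1.45446026e-02 -3.14135879e+00  1.72559844e-04] [ 0.0887889   0.26373111 -0.16160293]
```

Emit:
carry_out(targets=[-0.05, 0.95, 0, 0, 0, -0.1, 1, -0.05, 0.95, 0, 0, 0, -0.1, 1, -0.05, 0.95, 0, 0, 0, -0.1, 1, -0.05, 0.95, 0, 0, 0, -0.1, 1, -0.05, 0.95, 0, 0, 0, -0.1, 1, -0.05, 0.95, 0, 0, 0, -0.1, 1, -0.05, 0.95, 0, 0, 0, -0.1, 1, -0.05, 0.95, 0, 0, 0, -0.1, 1, -0.05, 0.95, 0, 0, 0, -0.1, 1, -0.05, 0.95, 0, 0, 0, -0.1, 1])

```text
clock: 5.2
ee_pos: [0.4784, 0.1709, 0.2563]
tcp_rot: [-0.179, -3.136, 0.0]
wrist_force: [0.4, -0.0, 0.0]
grip_width: 0.0851
grasp_force: 0.0
```

Emit:
carry_out(targets=[0, 0.95, 0, 0, 0, -0.1, 1, 0, 0.95, 0, 0, 0, -0.1, 1, 0, 0.95, 0, 0, 0, -0.1, 1, 0, 0.95, 0, 0, 0, -0.1, 1, 0, 0.95, 0, 0, 0, -0.1, 1, 0, 0.5, 0, 0, 0, -0.1, 1, 0, 0, 0, 0, 0, 0, 1, 0, 0, 0, 0, 0, 0, 1, 0, 0, 0, 0, 0, 0, 1, 0, 0, 0, 0, 0, 0, 1])

```text
clock: 6.2
ee_pos: [0.4784, 0.2748, 0.2564]
tcp_rot: [0.277, 3.129, 0.0]
wrist_force: [-0.2, -0.2, 0.6]
grip_width: 0.0854
grasp_force: 0.0
```

```bash
python3 snap.py w3; python3 - <<'E'
import cv2,numpy as np
a=[cv2.imread(f"pics/w{i}.png") for i in(1,2,3)]
b=[cv2.resize(x,(400,250),interpolation=cv2.INTER_AREA) for x in a]
cv2.imwrite("pics/wm.png",np.vstack([np.hstack(b[:2]),np.hstack([b[2],b[2]*0])]))
E
```

```text
[0.39717268 0.28987441 0.37447338] [2.20538108 1.84519941 0.30395021] 6.25 [0.4783679  0.2748877  0.25647763] [2.76701376e-01 3.12928089e+00 1.94887982e-04] [-0.38636333 -0.0417983  -0.34958903]
```

View pics/wm.png

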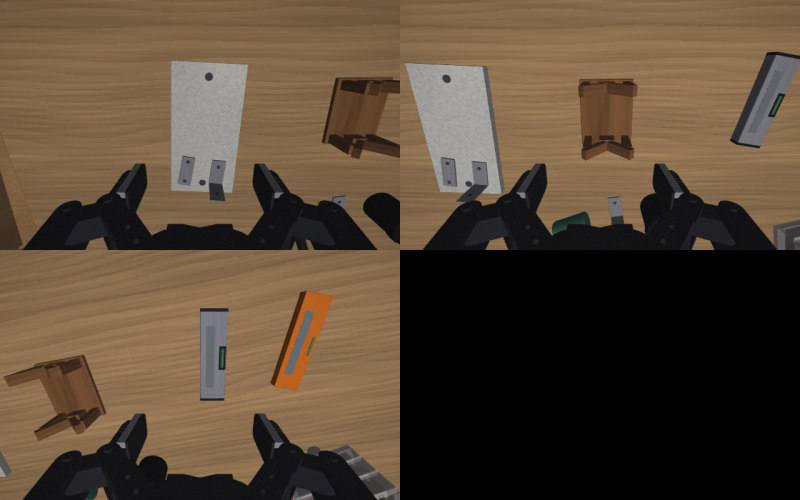

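The wrist views show the panel corners (w1 ~(171,61), (248,66), (234,193), (171,190) in half-scale), the rest, and the level (w3 ~(200,59) to (228,150)). I'll refine the corners to subpixel and fit all views together.

```bash
cat > m2.py <<'E'
exec(open("m1.py").read().split("for n,a,b in")[0])
L=lambda n:pickle.load(open(n+".pkl","rb"))
def sub(d,p,w=5,k=1.6):
    g=cv2.cvtColor(d["image"],cv2.COLOR_BGR2GRAY); q=np.array(p,np.float32)*k
    return cv2.cornerSubPix(g,q.reshape(-1,1,2).copy(),(w,w),(-1,-1),(3,50,.01)).reshape(-1,2)
W1,W2,W3=L("w1"),L("w2"),L("w3")
# wrist image up=-x,left=-y : order TL(-x,-y),TR(-x,+y),BR(+x,+y),BL(+x,-y)
sq=lambda a,b:np.array([[-a,-b,0],[-a,b,0],[a,b,0],[a,-b,0]])
p1=sub(W1,[(171,61),(248,66),(234,193),(171,190)]); l3=sub(W3,[(200,59),(228,59),(227,150),(200,150)])
p2=sub(W2,[(5,64),(85,67),(101,192),(40,192)])
print(p1/1.6,l3/1.6,p2/1.6)
print("pan w1",*fitpose([(W1,sq(.14,.07),p1)],[.54,-.31,.016,-.05],.016))
print("pan w1 free",*fitpose([(W1,sq(.14,.07),p1)],[.54,-.31,.016,-.05]))
print("lev w3",*fitpose([(W3,sq(.09,.025),l3)],[.48,.3,.022,-.18],.022))
print("lev w3 free",*fitpose([(W3,sq(.09,.025),l3)],[.48,.3,.022,-.18]))
pm=np.array([[.14,.07,0],[.14,-.07,0],[-.14,-.07,0],[-.14,.07,0]])
print("pan all",*fitpose([(W1,sq(.14,.07),p1),(T,pm,pt),(S,pm,ps)],[.54,-.31,.016,-.05]))
# rest in w2: view crop
c=W2["image"][110:270,270:400]; cv2.imwrite("pics/rz.png",cv2.resize(c,None,fx=3.5,fy=3.5,interpolation=cv2.INTER_CUBIC))
E
python3 m2.py
```

```text
[[171.1169  60.4306]
 [247.7326  64.3622]
 [231.9624 192.4551]
 [171.0603 190.1556]] [[199.5967  59.3528]
 [228.5232  60.0336]
 [224.1839 149.1804]
 [199.6786 149.4462]] [[  5.1177  62.933 ]
 [ 82.3527  66.5173]
 [101.     192.    ]
 [ 39.8338 191.2175]]
pan w1 [ 0.5437 -0.3106  0.016  -0.055 ] [-0.4356 -0.2144  0.4375 -0.2019  0.1115  0.4995 -0.1093  0.2691]
pan w1 free [ 0.5439 -0.3106  0.0147 -0.0551] [-0.2075  0.0537  0.1759  0.0441 -0.0222  0.0501  0.0636 -0.1732]
lev w3 [ 0.4815  0.3007  0.0198 -0.178 ] [ 0.6422 -1.0941 -0.5374 -2.1551 -0.4647  2.4371  0.3414  1.9901]
lev w3 free [ 0.4828  0.3011  0.0137 -0.1784] [ 1.1863  0.2576 -1.0942 -0.7833 -0.8574  0.5385  0.7497  0.0767]
pan all [ 0.5438 -0.3106  0.0125 -0.0558] [ 0.1861 -0.0279 -0.1745  0.0148 -0.3121 -0.9581  0.2392 -1.2245 -0.4562
 -0.7823 -0.1941 -0.3121 -0.2042 -0.0553 -0.1826 -0.6574 -0.4647 -0.3824
 -0.0973 -0.5431  0.2421 -1.9247 -0.2175 -1.3117]
```

View pics/rz.png

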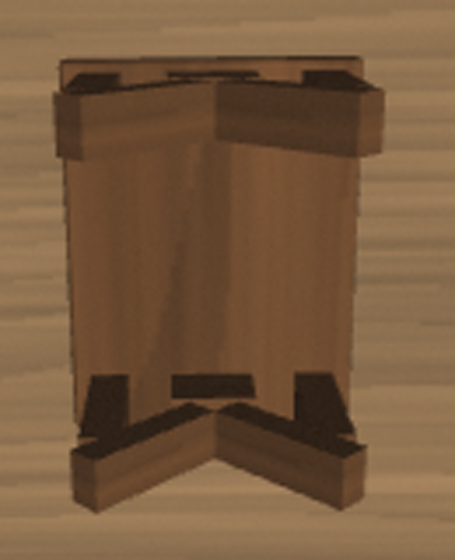

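```bash
cat > m3.py <<'E'
exec(open("m1.py").read().split("for n,a,b in")[0])
W2=pickle.load(open("w2.pkl","rb"))
u=unz([(60,62),(362,60),(214,82),(215,137),(213,408),(215,440)],3.5,270,110)
m=[[-.068,-.052,.01],[-.068,.052,.01],[-.064,0,.045],[-.046,0,.045],[.046,0,.045],[.064,0,.045]]
print("rest w2 z0",*fitpose([(W2,m,u)],[.5,0,0,0],0.))
print("rest w2 free",*fitpose([(W2,m,u)],[.5,0,0,0]))
mt=[[.068,.052,.01],[-.068,.052,.01]]; ut=unz([(40,193),(35,397)],4,310,125)
ms=[[.068,.052,.01],[-.068,.052,.01],[-.068,-.052,.01]];us=unz([(37,193),(212,285),(330,210)],5,295,160)
print("rest top/side",*fitpose([(T,mt,ut),(S,ms,us)],[.5,0,0,0]))
print("notch tri w2/top", tri((W2,T),(u[4],unz([(120,216)],4,310,125)[0])))
E
python3 m3.py
```

```text
rest w2 z0 [ 0.5    -0.0068 -0.0007  0.    ] [-0.793  -1.1455  0.7836 -1.5006  0.1861 -1.0968 -0.1352  0.0014  0.2722
  0.0116 -0.3282  4.5464]
rest w2 free [ 0.5021 -0.0064 -0.0113 -0.    ] [ 0.5956 -0.0656 -0.5605 -0.3846  0.1754 -0.1059 -0.1457  0.4122  0.2623
 -1.9969 -0.338   2.1538]
rest top/side [ 0.5016 -0.0086 -0.0062 -0.0025] [ 0.0176 -0.7095 -0.3135  0.0394 -0.3192  0.0452  0.3156  0.7985  0.7371
 -0.6662]
notch tri w2/top (array([ 0.549, -0.007,  0.038]), np.float64(0.23477218040221715))
```

Emit:
carry_out(targets=[0.02, 0.13, -0.95, 0, 0, 0, 1, 0.02, 0.13, -0.95, 0, 0, 0, 1, 0.02, 0.13, -0.95, 0, 0, 0, 1, 0.02, 0.13, -0.95, 0, 0, 0, 1, 0.02, 0.13, -0.95, 0, 0, 0, 1, 0.02, 0.13, -0.95, 0, 0, 0, 1, 0.02, 0.13, -0.95, 0, 0, 0, 1, 0.02, 0.13, -0.95, 0, 0, 0, 1, 0.02, 0.13, -0.95, 0, 0, 0, 1, 0.02, 0.13, -0.95, 0, 0, 0, 1], force=60)

```text
clock: 7.25
ee_pos: [0.4825, 0.3014, 0.0658]
tcp_rot: [0.276, 3.129, 0.0]
wrist_force: [0.1, -0.0, -0.5]
grip_width: 0.0855
grasp_force: 0.0
```

Emit:
carry_out(targets=[0, 0, -0.5, 0, 0, 0, 1, 0, 0, -0.5, 0, 0, 0, 1, 0, 0, -0.5, 0, 0, 0, 1, 0, 0, -0.4, 0, 0, 0, 1, 0, 0, 0, 0, 0, 0, 1, 0, 0, 0, 0, 0, 0, -1, 0, 0, 0, 0, 0, 0, -1, 0, 0, 0, 0, 0, 0, -1, 0, 0, 0, 0, 0, 0, -1, 0, 0, 0, 0, 0, 0, -1])

```text
clock: 8.25
ee_pos: [0.4826, 0.3016, 0.0293]
tcp_rot: [0.275, 3.129, 0.001]
wrist_force: [-0.3, -1.4, 5.8]
grip_width: 0.0483
grasp_force: 65.6
```

Emit:
carry_out(targets=[0, 0, 0.85, 0, 0, 0, -1, 0, 0, 0.85, 0, 0, 0.2, -1, 0, 0, 0.85, 0, 0, 0.2, -1, 0.1, -0.8, 0.85, 0, 0, 0.2, -1, 0.1, -0.8, 0.85, 0, 0, 0.2, -1, 0.1, -0.8, 0.85, 0, 0, 0.2, -1, 0.1, -0.8, 0.85, 0, 0, 0.2, -1, 0.1, -0.8, 0.85, 0, 0, 0.2, -1, 0.1, -0.8, 0.85, 0, 0, 0.2, -1, 0.1, -0.8, 0.85, 0, 0, 0.1, -1])

```text
clock: 9.25
ee_pos: [0.4955, 0.1886, 0.1979]
tcp_rot: [0.004, -3.14, 0.0]
wrist_force: [0.1, -1.1, -2.4]
grip_width: 0.0486
grasp_force: 64.6
```

Emit:
carry_out(targets=[0, -0.8, 0, 0.75, 0, 0, -1, 0, -0.8, 0, 0.75, 0, 0, -1, 0, -0.8, 0, 0.75, 0, 0, -1, 0, -0.8, 0, 0.75, 0, 0, -1, 0, -0.8, 0, 0.75, 0, 0, -1, 0, -0.8, 0, 0.75, 0, 0, -1, 0, -0.8, 0, 0.75, 0, 0, -1, 0, -0.8, 0, 0.75, 0, 0, -1, 0, -0.8, 0, 0.75, 0, 0, -1, 0, -0.8, 0, 0.75, 0, 0, -1])

```text
clock: 10.25
ee_pos: [0.4962, 0.0286, 0.1978]
tcp_rot: [-0.002, 2.9, 1.205]
wrist_force: [0.3, 0.0, -4.4]
grip_width: 0.0486
grasp_force: 64.7
```

```bash
cat > st.py <<'E'
from h import *
np.set_printoptions(precision=4,suppress=True)
s=env.state(); M=R.from_rotvec(s["tcp_rot"]).as_matrix()
print(s["clock"],"p",s["ee_pos"],"ty",M[:,1],"tz",M[:,2],"q",s["q"],"F",s["wrist_force"],"w",s["grip_width"],s["grasp_force"])
E
python3 st.py
```

```text
10.25 p [0.4962 0.0286 0.1978] ty [-0.0018  0.7053  0.7089] tz [ 0.0009  0.7089 -0.7053] q [-0.1103  0.3497 -0.1394 -0.819  -1.3044 -1.1397] F [ 0.2626  0.0333 -4.3652] w 0.04858751695101133 64.65964078903198
```

Emit:
carry_out(targets=[0.05, -0.48, -0.8, 0, 0, 0, -1, 0.05, -0.48, -0.8, 0, 0, 0, -1, 0.05, -0.48, -0.9, 0, 0, 0, -1, 0.05, -0.48, -0.9, 0, 0, 0, -1, 0.05, 0, -0.9, 0, 0, 0, -1, 0, 0, -0.25, 0, 0, 0, -1, 0, 0, -0.25, 0, 0, 0, -1, 0, 0, -0.25, 0, 0, 0, -1, 0, 0, -0.25, 0, 0, 0, -1, 0, 0, 0, 0, 0, 0, -1])

```text
clock: 11.25
ee_pos: [0.5012, -0.0086, 0.0921]
tcp_rot: [-0.004, 2.902, 1.202]
wrist_force: [-0.2, 0.1, -3.0]
grip_width: 0.0484
grasp_force: 64.6
```

```bash
python3 st.py
```

```text
11.25 p [ 0.5012 -0.0086  0.0921] ty [-0.0024  0.7071  0.7071] tz [-0.0004  0.7071 -0.7071] q [-0.1834  0.5284 -0.1747 -0.8401 -1.2041 -0.931 ] F [-0.2246  0.1116 -2.9977] w 0.04842598574951117 64.63958859443665
```

Force still shows only the level's weight, so I'll go on down slowly.

Emit:
carry_out(targets=[0, -0.03, -0.1, 0, 0, 0, -1, 0, -0.03, -0.1, 0, 0, 0, -1, 0, 0, -0.1, 0, 0, 0, -1, 0, 0, -0.05, 0, 0, 0, -1, 0, 0, 0, 0, 0, 0, -1, 0, 0, 0, 0, 0, 0, -1, 0, 0, 0, 0, 0, 0, -1, 0, 0, 0, 0, 0, 0, -1, 0, 0, 0, 0, 0, 0, -1, 0, 0, 0, 0, 0, 0, -1])

```text
clock: 12.25
ee_pos: [0.5013, -0.0101, 0.0854]
tcp_rot: [-0.003, 2.902, 1.202]
wrist_force: [-0.3, -0.4, -3.4]
grip_width: 0.0483
grasp_force: 64.7
```

```bash
python3 st.py
```

```text
12.25 p [ 0.5013 -0.0101  0.0854] ty [-0.0024  0.7071  0.7071] tz [ 0.0001  0.7071 -0.7071] q [-0.1867  0.54   -0.1763 -0.8427 -1.1968 -0.9185] F [-0.2569 -0.3577 -3.354 ] w 0.048289567028169285 64.6841561794281
```

Emit:
carry_out(targets=[0, 0, -0.04, 0, 0, 0, -1, 0, 0, -0.04, 0, 0, 0, -1, 0, 0, -0.04, 0, 0, 0, -1, 0, 0, 0, 0, 0, 0, -1, 0, 0, 0, 0, 0, 0, -1, 0, 0, 0, 0, 0, 0, -1, 0, 0, 0, 0, 0, 0, -1, 0, 0, 0, 0, 0, 0, -1, 0, 0, 0, 0, 0, 0, -1, 0, 0, 0, 0, 0, 0, -1])

```text
clock: 13.25
ee_pos: [0.5013, -0.0101, 0.0835]
tcp_rot: [-0.004, 2.901, 1.202]
wrist_force: [-1.6, -2.1, 6.0]
grip_width: 0.0484
grasp_force: 65.6
```

Emit:
carry_out(targets=[0, 0, 0, 0, 0, 0, 1, 0, 0, 0, 0, 0, 0, 1, 0, 0, 0, 0, 0, 0, 1, 0, 0, 0, 0, 0, 0, 1, 0, -0.3, 0.3, 0, 0, 0, 1, 0, -0.7, 0.7, 0, 0, 0, 1, 0, -0.8, 0.8, 0, 0, 0, 1, 0, -0.8, 0.8, 0, 0, 0, 1, 0, -0.8, 0.8, 0, 0, 0, 1, 0, -0.8, 0.8, 0, 0, 0, 1])

```text
clock: 14.25
ee_pos: [0.5012, -0.0952, 0.168]
tcp_rot: [-0.003, 2.902, 1.201]
wrist_force: [0.5, -0.6, -0.4]
grip_width: 0.0855
grasp_force: 0.0
```

Emit:
carry_out(targets=[0, 0, 0.7, -0.9, 0, 0, 1, 0, 0, 0.7, -0.9, 0, 0, 1, 0, 0, 0.7, -0.9, 0, 0, 1, 0, 0, 0.3, -0.9, 0, 0, 1, 0, 0, 0.1, -0.9, 0, 0, 1, 0, 0.8, 0, -0.9, 0, 0, 1, 0, 0.8, 0, -0.9, 0, 0, 1, 0, 0.8, 0, -0.9, 0, 0, 1, 0, 0.8, 0, -0.9, 0, 0, 1, 0, 0.8, 0, -0.9, 0, 0, 1])

```text
clock: 15.25
ee_pos: [0.5014, -0.0135, 0.218]
tcp_rot: [-0.003, 3.129, -0.252]
wrist_force: [-0.1, -0.3, 0.1]
grip_width: 0.0855
grasp_force: 0.0
```

```bash
python3 st.py
```

```text
15.25 p [ 0.5014 -0.0135  0.218 ] ty [-0.0019  0.9871 -0.1599] tz [ 0.0024 -0.1599 -0.9871] q [ 0.3789  0.212  -0.418   0.1779 -1.0056 -2.0479] F [-0.1208 -0.2801  0.0933] w 0.08554167066718477 0.0
```

Emit:
carry_out(targets=[0, 0.7, 0, -0.85, 0, 0, 1, 0, 0.7, 0, -0.85, 0, 0, 1, 0, 0.7, 0, -0.85, 0, 0, 1, 0, 0.7, 0, -0.85, 0, 0, 1, 0, 0.7, -0.5, -0.85, 0, 0, 1, 0, 0.7, -0.7, -0.85, 0, 0, 1, 0, 0.7, -0.7, -0.85, 0, 0, 1, 0, 0, -0.7, 0, 0, 0, 1, 0, 0, -0.7, 0, 0, 0, 1, 0, 0, 0, 0, 0, 0, 1])

```text
clock: 16.25
ee_pos: [0.5006, 0.0827, 0.1497]
tcp_rot: [0.003, -2.901, 1.195]
wrist_force: [0.1, -0.9, -0.3]
grip_width: 0.086
grasp_force: 0.0
```

```bash
python3 st.py; python3 snap.py w4
```

```text
16.25 p [0.5006 0.0827 0.1497] ty [-0.003   0.7099 -0.7043] tz [-0.0029 -0.7043 -0.7099] q [ 0.7351  0.4857 -0.5487  0.594  -1.1942 -2.7174] F [ 0.1117 -0.9025 -0.3316] w 0.08597265570613638 0.0
[0.41845069 0.16611734 0.23399672] [ 1.54233719  1.76820888 -0.41267155] 16.3 [0.50106277 0.08290304 0.15081878] [ 1.83417936e-03 -2.90332015e+00  1.19441924e+00] [-0.62903691  0.28392693  0.79257078]
```

View pics/w4.png

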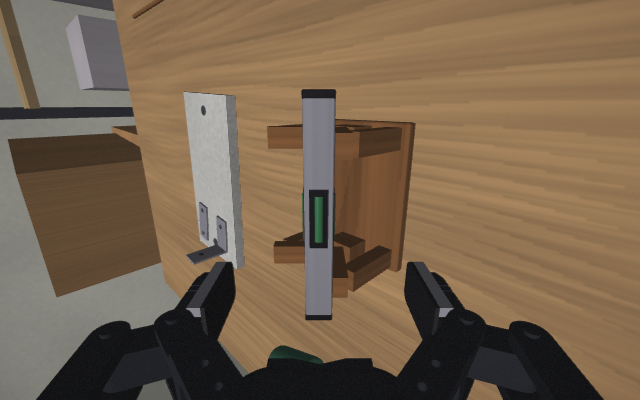

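The level lies seated in the rest, vial edge (318,218) facing the open gripper and centred between the fingers. I'll go in and grip.

Emit:
carry_out(targets=[0, -0.5, -0.5, 0, 0, 0, 1, 0, -0.5, -0.5, 0, 0, 0, 1, 0, -0.5, -0.5, 0, 0, 0, 1, 0, -0.5, -0.5, 0, 0, 0, 1, 0, -0.5, -0.5, 0, 0, 0, 1, 0, -0.4, -0.4, 0, 0, 0, 1, 0, -0.2, -0.2, 0, 0, 0, 1, 0, -0.06, -0.08, 0, 0, 0, 1, 0, 0, 0, 0, 0, 0, 1, 0, 0, 0, 0, 0, 0, 1], force=40)

```text
clock: 17.3
ee_pos: [0.5017, 0.0212, 0.0876]
tcp_rot: [-0.003, 2.906, -1.194]
wrist_force: [-0.3, 0.1, -0.3]
grip_width: 0.0855
grasp_force: 0.0
```

```bash
python3 st.py
```

```text
17.3 p [0.5017 0.0212 0.0876] ty [-0.002   0.7112 -0.703 ] tz [ 0.001  -0.703  -0.7112] q [ 0.6179  0.5418 -0.6959  0.7492 -1.0013 -2.8183] F [-0.3497  0.1072 -0.2644] w 0.08554858072135245 0.0
```

Emit:
carry_out(targets=[0, -0.06, 0, 0, 0, 0, 1, 0, 0, 0, 0, 0, 0, -1, 0, 0, 0, 0, 0, 0, -1, 0, 0, 0, 0, 0, 0, -1, 0, 0, 0, 0, 0, 0, -1, 0, 0, 0, 0, 0, 0, -1, 0, 0, 0, 0, 0, 0, -1, 0, 0, 0, 0, 0, 0, -1, 0, 0, 0, 0, 0, 0, -1, 0, 0, 0, 0, 0, 0, -1], force=60)

```text
clock: 18.3
ee_pos: [0.5014, 0.0196, 0.0876]
tcp_rot: [0.003, -2.905, 1.195]
wrist_force: [-0.4, 1.8, 3.4]
grip_width: 0.0211
grasp_force: 59.6
```

```bash
python3 st.py
```

```text
18.3 p [0.5014 0.0196 0.0876] ty [-0.0022  0.7105 -0.7037] tz [ 0.0003 -0.7037 -0.7105] q [ 0.6154  0.5413 -0.6983  0.7516 -1.0005 -2.8186] F [-0.3687  1.8234  3.4351] w 0.021061692192088602 59.58908200263977
```

Emit:
carry_out(targets=[0, 0, 0.4, 0, 0, 0, -1, 0, 0, 0.9, 0, 0, 0, -1, 0, 0, 0.9, 0, 0, 0, -1, 0, 0, 0.9, 0, 0, 0, -1, 0, 0, 0.9, 0, 0, 0, -1, 0, -0.8, 0.5, 0.75, 0, 0, -1, 0, -0.8, 0.4, 0.75, 0, 0, -1, 0, -0.8, 0.3, 0.75, 0, 0, -1, 0, -0.8, 0.2, 0.75, 0, 0, -1, 0, -0.8, 0, 0.75, 0, 0, -1])

```text
clock: 19.3
ee_pos: [0.5006, -0.061, 0.1954]
tcp_rot: [-0.003, 3.084, -0.598]
wrist_force: [1.1, 0.2, -3.3]
grip_width: 0.021
grasp_force: 59.0
```

Emit:
carry_out(targets=[0.11, -0.8, 0, 0.37, 0, 0, -1, 0.11, -0.8, 0, 0.37, 0, 0, -1, 0.11, -0.8, 0, 0.37, 0, 0, -1, 0.11, -0.8, 0, 0.37, 0, 0, -1, 0.11, -0.8, 0, 0.37, 0, 0, -1, 0.11, -0.8, 0, 0.37, 0, 0, -1, 0.11, -0.8, 0, 0.37, 0, 0, -1, 0.11, -0.8, 0, 0.37, 0, 0, -1, 0.11, -0.8, 0, 0.37, 0, 0, -1, 0.11, -0.6, 0, 0.37, 0, 0, -1])

```text
clock: 20.3
ee_pos: [0.5222, -0.2169, 0.1942]
tcp_rot: [0.002, -3.14, -0.005]
wrist_force: [-0.5, 0.7, -3.3]
grip_width: 0.0211
grasp_force: 59.0
```

Emit:
carry_out(targets=[0, 0, 0, 0, 0, -0.25, -1, 0, 0, 0, 0, 0, -0.25, -1, 0, 0, -0.5, 0, 0, 0, -1, 0, 0, -0.5, 0, 0, 0, -1, 0, 0, -0.5, 0, 0, 0, -1, 0, 0, 0, 0, 0, 0, -1, 0, 0, 0, 0, 0, 0, -1, 0, 0, 0, 0, 0, 0, -1, 0, 0, 0, 0, 0, 0, -1, 0, 0, 0, 0, 0, 0, -1])

```text
clock: 21.3
ee_pos: [0.5236, -0.2165, 0.1657]
tcp_rot: [0.079, 3.14, -0.0]
wrist_force: [-0.1, 0.2, -3.5]
grip_width: 0.0207
grasp_force: 59.3
```

```bash
python3 st.py; python3 snap.py w5
```

```text
21.3 p [ 0.5236 -0.2165  0.1657] ty [ 0.05    0.9987 -0.0001] tz [ 0.0009 -0.0001 -1.    ] q [-0.1062  0.3677 -0.2647  0.0001 -0.9375 -1.5146] F [-0.0625  0.1596 -3.5334] w 0.02070370869298214 59.28751230239868
[ 0.44106986 -0.21178133  0.28367633] [2.09198468 1.98810333 0.32820132] 21.35 [ 0.52346275 -0.21653018  0.16565213] [ 7.86669894e-02  3.13989247e+00 -9.39506720e-05] [-0.2071186   0.6800032  -3.39760961]
```

View pics/w5.png

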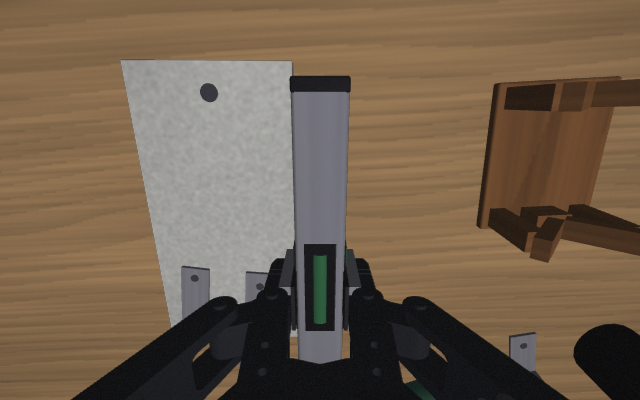

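The level is upright in the gripper, vial up at (320,288), beside the panel edge; panel corners at (121,60) and (293,61). I'll check the panel model against this view before descending.

```bash
python3 - <<'E'
from h import *
import pickle
np.set_printoptions(precision=4,suppress=True)
W=pickle.load(open("w5.pkl","rb"));W1=pickle.load(open("w1.pkl","rb"))
def sub(d,p,w=5):
    g=cv2.cvtColor(d["image"],cv2.COLOR_BGR2GRAY); return cv2.cornerSubPix(g,np.array(p,np.float32).reshape(-1,1,2),(w,w),(-1,-1),(3,50,.01)).reshape(-1,2)
u=sub(W,[(121,60),(293,61)]); c,s=np.cos(-.055),np.sin(-.055)
P=lambda z:np.array([[.5437+c*x-s*y,-.3106+s*x+c*y,z] for x,y in((-.14,-.07),(-.14,.07))])
print(u,proj(W,P(.016)))
u1=sub(W1,np.array([(171,61),(248,66)])*1.6)
for i in range(2): print(tri((W,W1),(u[i],u1[i])),P(.016)[i])
E
```

```text
[[120.3814  59.8134]
 [291.3338  60.8709]] [[119.2987  59.6121]
 [291.3565  60.3753]]
(array([ 0.4002, -0.3724,  0.0152]), np.float64(0.06796185892510209)) [ 0.4001 -0.3728  0.016 ]
(array([ 0.4079, -0.2332,  0.0145]), np.float64(0.0014140751439697397)) [ 0.4078 -0.233   0.016 ]
```

Emit:
carry_out(targets=[0, -0.02, -0.8, 0, 0, -0.05, -1, 0, -0.02, -0.8, 0, 0, 0, -1, 0, -0.02, -0.8, 0, 0, 0, -1, 0, -0.02, -0.8, 0, 0, 0, -1, 0, -0.02, -0.8, 0, 0, 0, -1, 0, 0, -0.7, 0, 0, 0, -1, 0, 0, -0.5, 0, 0, 0, -1, 0, 0, -0.3, 0, 0, 0, -1, 0, 0, 0, 0, 0, 0, -1, 0, 0, 0, 0, 0, 0, -1])

```text
clock: 22.35
ee_pos: [0.5238, -0.2186, 0.0558]
tcp_rot: [0.086, 3.139, -0.0]
wrist_force: [-0.5, 0.1, -2.8]
grip_width: 0.0218
grasp_force: 59.4
```

Emit:
carry_out(targets=[0, 0, -0.1, 0, 0, 0, -1, 0, 0, -0.1, 0, 0, 0, -1, 0, 0, -0.05, 0, 0, 0, -1, 0, 0, 0, 0, 0, 0, -1, 0, 0, 0, 0, 0, 0, -1, 0, 0, 0, 0, 0, 0, -1, 0, 0, 0, 0, 0, 0, -1, 0, 0, 0, 0, 0, 0, -1, 0, 0, 0, 0, 0, 0, -1, 0, 0, 0, 0, 0, 0, -1])

```text
clock: 23.35
ee_pos: [0.5233, -0.2185, 0.0503]
tcp_rot: [-0.087, -3.14, -0.0]
wrist_force: [-0.2, -0.1, -3.2]
grip_width: 0.021
grasp_force: 59.4
```

Emit:
carry_out(targets=[0, 0, -0.04, 0, 0, 0, -1, 0, 0, 0, 0, 0, 0, -1, 0, 0, 0, 0, 0, 0, -1, 0, 0, 0, 0, 0, 0, -1, 0, 0, 0, 0, 0, 0, -1, 0, 0, 0, 0, 0, 0, -1, 0, 0, 0, 0, 0, 0, -1, 0, 0, 0, 0, 0, 0, -1, 0, 0, 0, 0, 0, 0, -1, 0, 0, 0, 0, 0, 0, -1])

```text
clock: 24.35
ee_pos: [0.5233, -0.2185, 0.0495]
tcp_rot: [-0.087, -3.14, -0.0]
wrist_force: [-0.6, 0.5, -2.8]
grip_width: 0.021
grasp_force: 59.4
```

Emit:
carry_out(targets=[0, -0.08, -0.02, 0, 0, 0, -1, 0, -0.08, 0, 0, 0, 0, -1, 0, -0.08, 0, 0, 0, 0, -1, 0, -0.08, 0, 0, 0, 0, -1, 0, -0.05, 0, 0, 0, 0, -1, 0, -0.03, 0, 0, 0, 0, -1, 0, 0, 0, 0, 0, 0, -1, 0, 0, 0, 0, 0, 0, -1, 0, 0, 0, 0, 0, 0, -1, 0, 0, 0, 0, 0, 0, -1])

```text
clock: 25.35
ee_pos: [0.5234, -0.2266, 0.0492]
tcp_rot: [0.086, 3.14, -0.0]
wrist_force: [-0.1, -0.7, -2.0]
grip_width: 0.0212
grasp_force: 59.5
```

Gap is now about 1.8 mm. I'll go gently on to contact, about 2.6 mm in small steps.

Emit:
carry_out(targets=[0, -0.02, 0, 0, 0, 0, -1, 0, -0.02, 0, 0, 0, 0, -1, 0, -0.02, 0, 0, 0, 0, -1, 0, -0.02, 0, 0, 0, 0, -1, 0, -0.02, 0, 0, 0, 0, -1, 0, -0.02, 0, 0, 0, 0, -1, 0, -0.01, 0, 0, 0, 0, -1, 0, 0, 0, 0, 0, 0, -1, 0, 0, 0, 0, 0, 0, -1, 0, 0, 0, 0, 0, 0, -1])

```text
clock: 26.35
ee_pos: [0.5234, -0.2289, 0.0492]
tcp_rot: [0.087, 3.14, 0.0]
wrist_force: [-0.1, 2.5, 0.6]
grip_width: 0.021
grasp_force: 59.8
```

```bash
python3 st.py
```

```text
26.35 p [ 0.5234 -0.2289  0.0492] ty [0.0551 0.9985 0.0001] tz [ 0.0001  0.0001 -1.    ] q [-0.1289  0.5245 -0.3652 -0.0002 -0.681  -1.4969] F [-0.1175  2.4916  0.6333] w 0.020983281407110404 59.76287126541138
```

Fy of +2.5 N shows contact. I'll push another 1 mm to close any angle, settle down, then open a little.

Emit:
carry_out(targets=[0, -0.02, 0, 0, 0, 0, -1, 0, -0.02, 0, 0, 0, 0, -1, 0, -0.02, 0, 0, 0, 0, -1, 0, 0, -0.02, 0, 0, 0, -1, 0, 0, 0, 0, 0, 0, -1, 0, 0, 0, 0, 0, 0, -1, 0, 0, 0, 0, 0, 0, -1, 0, 0, 0, 0, 0, 0, -1, 0, 0, 0, 0, 0, 0, -1, 0, 0, 0, 0, 0, 0, -1])

```text
clock: 27.35
ee_pos: [0.5233, -0.2292, 0.0491]
tcp_rot: [-0.086, -3.14, -0.002]
wrist_force: [-0.6, 8.0, 3.6]
grip_width: 0.0208
grasp_force: 60.3
```

Emit:
carry_out(targets=[0, 0, 0, 0, 0, 0, -0.3, 0, 0, 0, 0, 0, 0, -0.2, 0, 0, 0, 0, 0, 0, -0.1, 0, 0, 0, 0, 0, 0, 0, 0, 0, 0, 0, 0, 0, 0, 0, 0, 0, 0, 0, 0, 0, 0, 0, 0, 0, 0, 0, 0, 0, 0, 0, 0, 0, 0, 0, 0, 0, 0, 0, 0, 0, 0, 0, 0, 0, 0, 0, 0, 0])

```text
clock: 28.35
ee_pos: [0.5234, -0.2303, 0.0487]
tcp_rot: [0.087, 3.14, -0.0]
wrist_force: [0.4, -0.2, -0.6]
grip_width: 0.0422
grasp_force: 0.0
```

Emit:
carry_out(targets=[0, 0, 0.2, 0, 0, 0, 0, 0, 0, 0.4, 0, 0, 0, 0, 0, 0, 0.6, 0, 0, 0, 0, 0, 0, 0.8, 0, 0, 0, 0, 0, 0, 0.9, 0, 0, 0, 0, 0, 0, 0.9, 0, 0, 0, 0, 0, 0, 0.9, 0, 0, 0, 0, 0, 0, 0.9, 0, 0, 0, 0, 0, 0, 0.9, 0, 0, 0, 0, 0, 0, 0, 0, 0, 0, 0])

```text
clock: 29.35
ee_pos: [0.525, -0.2307, 0.1828]
tcp_rot: [0.086, 3.133, -0.003]
wrist_force: [0.3, 0.4, -0.0]
grip_width: 0.0429
grasp_force: 0.0
```

```bash
python3 snap.py w6
```

```text
[ 0.441821   -0.22541792  0.30018856] [2.09146695 1.97892253 0.33187873] 29.4 [ 0.52404284 -0.23040681  0.18093645] [ 8.65449863e-02  3.13602131e+00 -8.95035956e-04] [ 0.22394074 -0.21377168 -0.06430191]
```

View pics/w6.png

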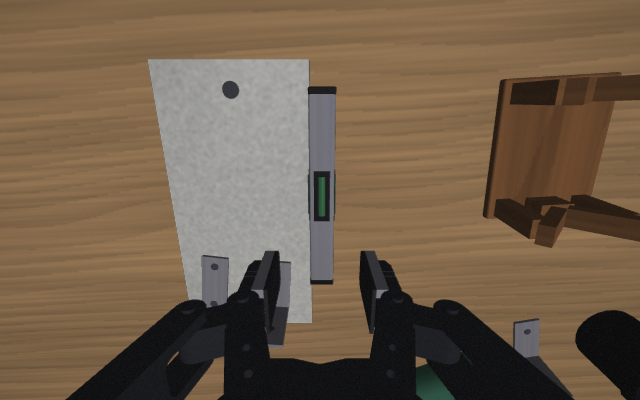

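The level stands vial-up (vial at (321,196)) along the panel edge, its ends at rows 88 and 283, inside the panel's ends at rows 60 and 322. A numeric check of the gap, then hand in.

```bash
python3 - <<'E'
from h import *
import pickle
np.set_printoptions(precision=4,suppress=True)
W=pickle.load(open("w6.pkl","rb"));g=cv2.cvtColor(W["image"],cv2.COLOR_BGR2GRAY)
sub=lambda p,w=4:cv2.cornerSubPix(g,np.array(p,np.float32).reshape(-1,1,2),(w,w),(-1,-1),(3,50,.01)).reshape(-1,2)
pu=sub([(148,60),(309,60),(312,322)]);lu=sub([(308,87),(336,87),(333,283),(310,283)]);print(pu,lu)
p,r=fitpose([(W,[[-.14,-.07,0],[-.14,.07,0],[.14,.07,0]],pu)],[.54,-.31,.016,-.05],.016);print(p,r)
l,r2=fitpose([(W,[[-.09,-.011,0],[-.09,.011,0],[.09,.011,0],[.09,-.011,0]],lu)],[.52,-.23,.05,-.05],.05);print(l,r2)
c,s=np.cos(p[3]),np.sin(p[3])
for t in(-.088,0,.088):
    d=l[:2]+t*np.array([np.cos(l[3]),np.sin(l[3])])-p[:2]; print(c*d[0]+s*d[1],-s*d[0]+c*d[1])
E
```

```text
[[147.4302  58.733 ]
 [308.2756  59.1892]
 [311.4402 322.4885]] [[307.3138  87.0547]
 [335.8567  86.3917]
 [332.9218 281.4141]
 [309.3985 281.8629]]
[ 0.5438 -0.3108  0.016  -0.0565] [-0.6768  0.0789  0.6557 -0.249   0.0266  0.5141]
[ 0.5212 -0.2285  0.05   -0.0551] [ 0.1388 -1.4346 -0.2019 -0.7867 -0.4733  1.9643  0.5491  1.5027]
-0.11515708662504673 0.0807886148574741
-0.02715716499757498 0.08090606084007532
0.060842756629896716 0.08102350682267653
```

Both end centres measure 80.8 to 81.0 mm from the panel's centre line, which is flush. I'm handing in.

```bash
python3 -c "
from plant import env
print(env.job_done())"
```

```text
the job is handed in; nothing more can be done
None
```

The level is standing on its base, vial edge up, flush along the panel edge nearest the corner bracket and inside the panel's ends: the last wrist-camera view puts both end centres at about 81 mm from the centre line, and the job is handed in, though no verdict came back.

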